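# Find the heavy side of a tube rotator's wheel and hold it down

### The arm

A 6-joint arm with a two-finger parallel gripper is mounted at the origin on the work surface. World frame = base frame: x ahead of the robot, y to its left, z up, the work surface at z = 0. Lengths are in m, angles in rad, forces in N, time in s.
With the tool pointing down it reaches from about 0.3 to 0.775 m from the base axis. Payload 14.6 kg.
Tool frame: the origin (TCP) lies midway between the tips of the shut fingers; the grasp point (between the pads) lies r.tcp_to_grasp behind it (r.tcp_to_grasp is the distance from the TCP to the grasp point, in m); z points along the fingers, y is the line along which they close (so a half turn about z gives the same grasp; the last joint's range is limited). The gripper opens to 94 mm and grips with 3 to 60 N. Pads are 16 mm wide; open, the fingers measure 119 mm over their backs; the gripper's body (75 mm by 177 mm) begins 78 mm behind the grasp point.
Start: joints at [-1.341, 0.3, 1.521, -0, 1.321, -0.067], TCP at [0.161, -0.526, 0.205] pointing down, gripper open.
Joint ranges: [-3.03, 3.03], [-0.79, 2.21], [0.23, 2.52], [-1.04, 4.18], [0, 3.07], [-2.55, 2.55]. Speed limits (rad/s): [2.22, 2.22, 2.57, 3.14, 3.14, 3.14].

### API

Orientations are given as a unit quaternion [w, x, y, z].
In Python, from rig import r gives the robot as it stands.
- The arm moves only by the shell command python3 jog.py, which reads ROWS from standard input. ROWS is a JSON list that holds a single list of rows (three levels of brackets), with 1 to 5 rows, each of 5 numbers: dx, dy, dz in m, then a turn about the tool's z in rad, then the finger opening in m; each row is the pose to reach, as a shift and turn from the pose commanded when the command began, along the tool's axes at that moment; what a row does not reach only later rows make up. A row lasts 1/12 s, in which the tool goes at most 0.0417 m and 0.125 rad, less where a joint would pass 70% of its speed; a pose out of reach is approached as far as the arm can. The fingers move at their own pace and stop on an object; the grip force is fixed at half the most. Time passes only in rows, so rows that do not move let the fingers close. It prints the time, the measured TCP pose, the force, the opening and the grip force at its end. Input that does not fit is refused with a message, and nothing moves.
- r.get_obs(): the state, without advancing time (a new reading comes with each control period).
- r.camera(name): name is "side" or "top"; returns a dict with "img" (420x560x3 uint8, red, green, blue), "camera_matrix" (3x3 intrinsics, pixels), "dist" ([k1, k2, p1, p2, k3] as OpenCV has them; the pictures are not rectified), "xyz" and "rotation" of the camera in the world. Camera axes: x right, y down, z forward; pixel columns grow to the right and rows downward; lengths in m; the calibration is good to about 2 mm. A picture is of the moment at which its call begins. There is no depth.
- r.job_done(): hands the job in; it is judged then, once.
The state is a dict: "time_s": time; "joints": joint angles; "joint_vel": joint speeds; "tau": joint torques, N m; "position": TCP position; "tcp_rot": TCP orientation; "force": force on the tool from outside, world axes, zero at the start; "moment": the same for the moment, N m; "width": finger opening in m; "grip_force": force on a finger pad.
Only numpy, scipy, OpenCV 4.12 (cv2) and the standard library are available. Lean on these libraries where they do the work, as an engineer would, in place of code of your own. Each camera call takes 0.05 s, during which the arm holds its last target. There are 200 camera calls.

### The job

The wheel of the bench tube rotator is out of balance, and nothing on it shows where the weight sits. Turn the wheel by its knobs, feel which side is heavy, bring that heavy side straight down to the bottom, and finish with the gripper still firmly closed on one of the knobs, holding it still there so that a colleague can fit a counterweight at the top. Leave the other things on the bench where they stand.

Things in the scene. Friction and masses are not known exactly. Their poses are not given: they have to be found in the camera images.
- rotator: fixed tube rotator carrying a wheel on a level axle. Origin on the bench right below the wheel's centre; z up; x along the axle, from housing to wheel, roughly away from the robot. White motor housing, 110 mm wide, top 130 mm above the bench, at x = -128 to -43 mm; grey foot at x = -145 to +35 mm, 150 mm wide, up to 22 mm high.
- hub (a point): centre of the wheel, on its axle, 120 mm above the bench; axes as rotator. The bearing's steady 0.28 N m drag holds the wheel wherever it is left; it never swings by itself. Ballast sealed in the drum at any angle is the only unbalance: 0.2 to 0.26 N m of gravity torque when level with the axle. Tube lids on the face are too light to matter.
- wheel (a joint): angle of the drum about the rotator's +x axis, rad: at 0 the yellow lid on its face is straight up; as it grows the top goes to the rotator's -y. Turns over two turns either way. Turned slowly by a knob it takes 0.2 to 1.1 N where the heavy side comes down past axle level, 6.4 to 7.2 N where it goes up past axle level, and an even 3.7 N both ways with it at bottom or top.
- red_knob (a point): centre of the red knob, one of six barrel knobs (five violet) 60 degrees apart, 22 mm in diameter, 24 mm long, parallel to the axle, centres 75 mm from it, on 10 mm arms. Pinch or cage one from above, a finger each side along the rim, within 50 degrees of the top (tilting the hand with it). Pinched tight, the push on it is mixed with a twist; loosely caged it is felt clean.
- knob_ring: ring of the six knobs, in the middle plane of the drum (white, blue faces, 96 mm diameter, 30 mm thick). Origin at the hub, z towards the red knob. A soft rubber coupling ties it to the drum, 2.5 N m per rad: the ring leads the drum by up to 0.22 rad (so the push can be seen as well as felt, also with the hand standing still after a turn) and springs back in line with the yellow lid when let go.
- plate_rack: white rack 86 x 128 x 30 mm with a violet 96-well plate on it (44 mm high in all). A bystander; origin at the centre of its underside
- tip_box: blue pipette-tip box with a clear lid, 85 x 122 x 67 mm. A bystander; origin at the centre of its underside
- reagent: amber bottle with a blue cap, 60 mm diameter, 130 mm high. A bystander; origin at the centre of its underside
- jar: glass jar with a metal lid, 68 mm diameter, 75 mm high. A bystander; origin at the centre of its underside
- beaker: clear open beaker, 66 mm diameter, 85 mm high. A bystander; origin at the centre of its underside
- pipette: hand pipette lying on its side, 230 mm long, 26 mm high, white body and blue shaft. A bystander; origin at the centre of its underside
- counterweight: small steel counterweight, a disc of 44 mm diameter with a stem, 30 mm high, to be fitted later by a colleague. A bystander; origin at the centre of its underside

How it is judged:
By the outcome, as a careful person would: the job done as asked, in the order asked, and still so for the second after the job is handed in, while the arm keeps its last pose, push and grip.
It also fails if it takes over 72 s, if anything falls off the work surface, if the arm or the gripper's body presses on something with over 40 N, if the wrist force passes 120 N, or if a joint passes its speed limit or range.

## Working session

There is one attempt and no reset: what is moved stays moved. The work goes in short steps, Python scripts to look and compute and a shell command to move; the robot and the scene stay as the last step left them, time stands still between calls to the robot, and variables do not carry over. Pictures are saved under pics/ and viewed, at most 10 in all, crops included, and the job is handed in when it is done.

```bash
ls; mkdir -p pics; python3 - <<'E'
from rig import r
import cv2,numpy as np
for n in("side","top"):
    c=r.camera(n); cv2.imwrite(f"pics/{n}0.png",c["img"][:,:,::-1]); print(n,c["camera_matrix"],c["dist"],c["xyz"],c["rotation"])
o=r.get_obs(); print({k:np.round(v,3) for k,v in o.items()}, r.tcp_to_grasp)
E
```

```text
jog.py
pics
rig.py
side [[380.71029756   0.         283.49455133]
 [  0.         380.71029756 205.17401843]
 [  0.           0.           1.        ]] [-0.06471122  0.          0.          0.          0.        ] [ 0.34654297 -0.50354804  0.8221109 ] [-0.3489284   0.90882017 -0.21687978  0.0725123 ]
top [[504.56523164   0.         270.58203726]
 [  0.         504.56523164 205.60247074]
 [  0.           0.           1.        ]] [-0.17500193  0.          0.          0.          0.        ] [0.30474346 0.01711583 1.54895393] [ 0.067351   -0.7002794   0.70743182 -0.06791771]
{'time_s': np.float64(0.1), 'joints': array([-1.341,  0.3  ,  1.522, -0.   ,  1.321, -0.067]), 'joint_vel': array([-0.   , -0.001, -0.003,  0.   , -0.001,  0.002]), 'tau': array([ 2.0000e-03, -5.3264e+01, -3.5328e+01,  7.1000e-02,  2.4000e-02,
       -0.0000e+00]), 'position': array([ 0.161, -0.526,  0.205]), 'tcp_rot': array([-0.001,  0.989,  0.148, -0.   ]), 'force': array([-0.259, -0.442, -0.032]), 'moment': array([-0.004,  0.029,  0.026]), 'grip_force': np.float64(0.0), 'width': np.float64(0.094)} 0.0188
```

View pics/side0.png

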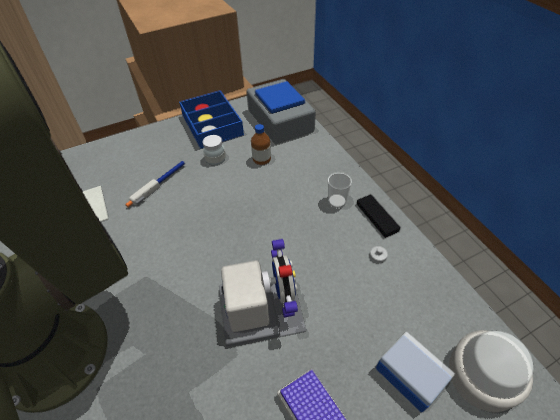

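View pics/top0.png

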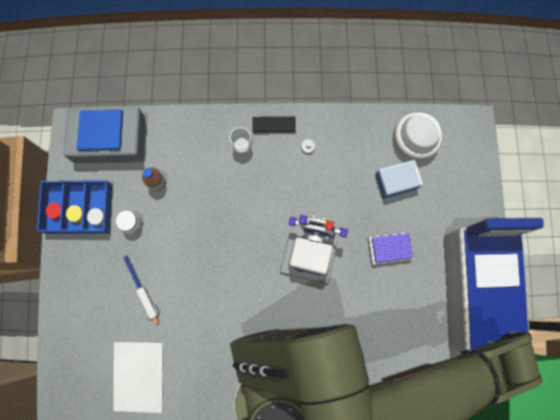

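The top view shows the rotator housing at about (313,256), with the wheel and knobs at (292,221) to (345,232). In the side view the housing is at (244,295) and the wheel at (285,275), with the red knob near (286,271). I'll enlarge both.

```bash
python3 - <<'E'
import cv2,numpy as np
a=cv2.imread("pics/side0.png")[225:350,205:325]; b=cv2.imread("pics/top0.png")[200:290,270:360]
A=cv2.resize(a,None,fx=4,fy=4,interpolation=cv2.INTER_CUBIC);B=cv2.resize(b,(400,400),interpolation=cv2.INTER_CUBIC)
im=np.zeros((500,800,3),np.uint8);im[:,:400]=A[:,80:480];im[:400,400:]=B
for i in range(0,400,40):
  cv2.putText(im,str(225+i//4),(0,i+4),0,.3,(0,255,255));cv2.putText(im,str(225+i//4),(i,496),0,.3,(0,255,255))
  j=i//40; cv2.putText(im,str(200+9*j),(400,i+4),0,.3,(0,255,0));cv2.putText(im,str(270+9*j),(400+i,412),0,.3,(0,255,0))
cv2.imwrite("pics/crop0.png",im)
E
```

```text
(no output)
```

View pics/crop0.png

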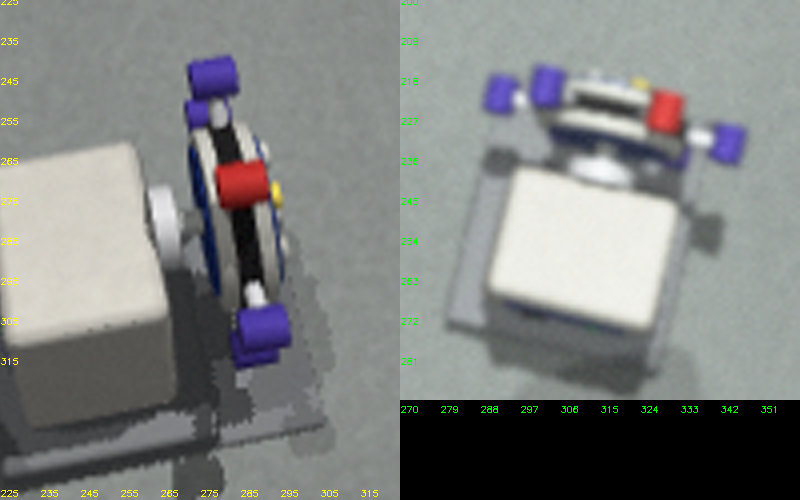

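Crop, converted to full pixels:
- **Side view:** red (285.5,271), upper violet (278.3,244.3), partly hidden violet (about 274,253.5), near violet (290.8,306.8), yellow lid (294,273.5).
- **Top view:** red (329.6,225.2), violets (303.1,219.6), (293,221.4) and (344,232.6), yellow lid (324,219).

Next I'll triangulate these and fit the ring.

```bash
cat > h.py <<'E'
from rig import r
import cv2,numpy as np
from scipy.spatial.transform import Rotation as R
from scipy.optimize import least_squares
def q(w): return R.from_quat([w[1],w[2],w[3],w[0]])
K={"side":(np.array([[380.71029756,0,283.49455133],[0,380.71029756,205.17401843],[0,0,1]]),np.array([-0.06471122,0,0,0,0]),np.array([0.34654297,-0.50354804,0.8221109]),q([-0.3489284,0.90882017,-0.21687978,0.0725123])),
"top":(np.array([[504.56523164,0,270.58203726],[0,504.56523164,205.60247074],[0,0,1]]),np.array([-0.17500193,0,0,0,0]),np.array([0.30474346,0.01711583,1.54895393]),q([0.067351,-0.7002794,0.70743182,-0.06791771]))}
def proj(n,P):
    k,d,t,Rm=K[n]; p=Rm.inv().apply(np.atleast_2d(P)-t)
    return cv2.projectPoints(p,np.zeros(3),np.zeros(3),k,d)[0][:,0]
def tri(ps,pt):
    f=lambda X:np.r_[proj("side",X)[0]-ps,proj("top",X)[0]-pt]
    s=least_squares(f,[.5,0,.15]); return s.x,np.abs(s.fun).max()
def knob(hub,yaw,th,rad=.075,x=0):   # th: angle about +x, top -> -y
    return np.array(hub)+R.from_euler('z',yaw).apply(np.stack(np.broadcast_arrays(x,-rad*np.sin(th),rad*np.cos(th)),-1))
E
python3 - <<'E'
from h import *
S=dict(red=(285.5,271),A=(278.3,244.3),L=(274,253.5),Rr=(290.8,306.8),yel=(294,273.5))
T=dict(red=(329.6,225.2),A=(303.1,219.6),L=(293,221.4),Rr=(344,232.6),yel=(324,219))
for k in S: print(k,tri(S[k],T[k]))
off=dict(red=0,A=-60,L=-120,Rr=60)
def f(v):
    o=[]
    for k,a in off.items():
        P=knob(v[:3],v[3],v[4]+np.radians(a))
        o+=[proj("top",P)[0]-T[k]]
        o+=[(proj("side",P)[0]-S[k])*(0.2 if k=="L" else 1)]
    return np.ravel(o)
s=least_squares(f,[.5,-.05,.12,-.2,.4]);print(s.x,np.degrees(s.x[3:]),s.fun.round(1))
print(proj("side",knob(s.x[:3],s.x[3],s.x[4],.03,.02)),proj("top",knob(s.x[:3],s.x[3],s.x[4],.03,.02)))
E
```

```text
red (array([ 0.5137856 , -0.14631194,  0.18858193]), np.float64(0.49879562527445387))
A (array([ 0.53231684, -0.07491082,  0.17677659]), np.float64(0.5918083319835148))
L (array([ 0.53424291, -0.0493712 ,  0.11026202]), np.float64(0.82821742043879))
Rr (array([ 0.5007555 , -0.19340207,  0.13361333]), np.float64(0.5951311855977792))
yel (array([ 0.53782865, -0.13598996,  0.14667607]), np.float64(0.40008524605141815))
[ 0.51977566 -0.12159999  0.11930127 -0.25343118  0.34995344] [-14.52053712  20.05085511] [ 0.2 -0.4 -0.5 -0.   0.1 -0.4 -0.6  0.3  0.  -0.3  0.5  0.1 -0.1 -0.7
 -0.2  0.2]
[[293.30305208 273.85336123]] [[324.31442318 218.99472628]]
```

The fit is consistent: residuals are under 0.7 px, hub height is 0.119 m, and the predicted lid pixel matches. The rotator yaw is -14.5° and the red knob sits 20° towards -y. Now I'll move over the red knob with the fingers along the rim.

```bash
cat >> h.py <<'E'
HUB=np.array([.5198,-.1216,.1193]); YAW=-.2534
def to(P):
    "tool-axis shift from measured TCP to put TCP at P, and tool turn wanted"
    o=r.get_obs(); Rt=q(o["tcp_rot"]); d=Rt.inv().apply(np.array(P)-o["position"])
    tx=Rt.apply([1,0,0]); yaw=np.arctan2(tx[1],tx[0]); return d.round(4),round(float(yaw-YAW),4)
def st(n=""):
    o=r.get_obs(); Z=R.from_euler('z',YAW).inv()
    g=Z.apply(o["position"]-HUB)+[0,0,.0188]; f=Z.apply(o["force"])
    th=np.arctan2(-g[1],np.sqrt(max(.075**2-g[1]**2,0)))   # ring angle from lateral hand place if centred
    print(n,"t%.2f"%o["time_s"],"g",g.round(4),"f",f.round(2),"th%.3f"%th,"w%.4f"%o["width"],"gf%.1f"%o["grip_force"])
E
echo '[[[0.4487, -0.26, -0.085, 0.55, 0.094], [0.4487, -0.26, -0.085, 0.55, 0.094], [0.4487, -0.26, -0.085, 0.55, 0.094], [0.4487, -0.26, -0.085, 0.55, 0.094], [0.4487, -0.26, -0.085, 0.55, 0.05]]]' | python3 jog.py
python3 -c "
from h import *
print(to([.5137,-.1463,.29]),q(r.get_obs()['tcp_rot']).as_matrix().round(3));st()"
```

```text
time_s: 0.52
position: [0.2943, -0.3821, 0.2374]
tcp_rot: [-0.0, 0.992, -0.13, -0.0]
force: [0.7, -0.9, -0.3]
width: 0.0902
grip_force: 0.0
(array([ 0.1514, -0.2843, -0.0526]), -0.0066) [[ 0.966 -0.257 -0.   ]
 [-0.257 -0.966  0.   ]
 [-0.    -0.    -1.   ]]
 t0.52 g [-0.153  -0.3088  0.1369] f [ 0.95 -0.73 -0.27] th1.571 w0.0902 gf0.0
```

```bash
echo '[[[0.151, -0.284, -0.053, 0, 0.044], [0.151, -0.284, -0.053, 0, 0.044], [0.151, -0.284, -0.053, 0, 0.044], [0.151, -0.284, -0.053, 0, 0.044], [0.151, -0.284, -0.053, 0, 0.044]]]' | python3 jog.py >/dev/null
python3 -c "
from h import *
print(to([.5137,-.1463,.27]));st()"
```

```text
(array([ 0.0567, -0.1012,  0.0016]), 0.0001)
 t0.93 g [-0.0564 -0.1267  0.1711] f [ 1.06 -1.31  0.31] th1.571 w0.0575 gf0.0
```

```bash
echo '[[[0.057, -0.101, 0.0, 0, 0.034], [0.057, -0.101, 0.0, 0, 0.034], [0.057, -0.101, 0.0, 0, 0.034], [0.057, -0.101, 0.0, 0, 0.034], [0.057, -0.101, 0.0, 0, 0.034]]]' | python3 jog.py >/dev/null
python3 -c "
from h import *
print(to([.5137,-.1463,.176]));st()
c=r.camera('side');cv2.imwrite('pics/s1.png',cv2.resize(c['img'][130:370,180:400,::-1],None,fx=2.5,fy=2.5))"
```

```text
(array([ 0.0001, -0.0011,  0.0946]), 0.0028)
 t1.35 g [ 0.0004 -0.0265  0.1701] f [-0.18  0.23 -0.04] th0.361 w0.0341 gf0.0
```

View pics/s1.png

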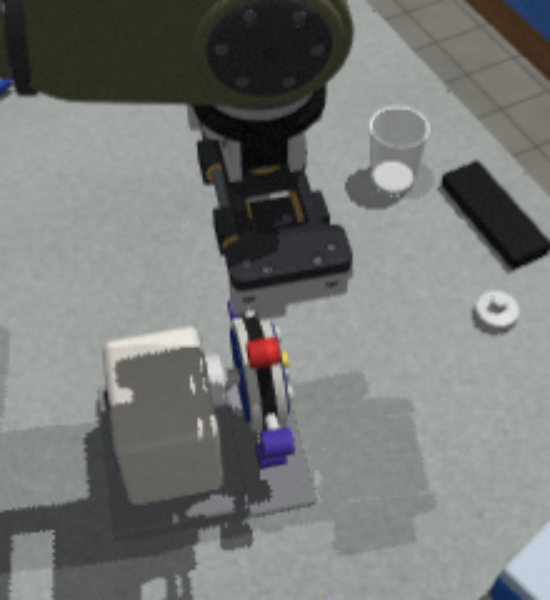

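The hand is above the red knob (crop 265,352) and the knob is clear below the fingers. I'll descend around it.

```bash
echo '[[[0, -0.001, 0.035, 0, 0.034], [0, -0.001, 0.065, 0, 0.034], [0, -0.001, 0.085, 0, 0.034], [0, -0.001, 0.095, 0, 0.034], [0, -0.001, 0.095, 0, 0.034]]]' | python3 jog.py >/dev/null
python3 -c "
from h import *
st()"
echo '[[[0, 0, 0, 0, 0.034]]]' | python3 jog.py>/dev/null
python3 -c "
from h import *
st()"
```

```text
t1.82 g [-0.0008 -0.0277  0.0742] f [0.35 0.31 0.39] th0.378 w0.0343 gf0.0
 t1.90 g [ 0.0004 -0.0275  0.0767] f [-0.53 -1.28  0.22] th0.375 w0.0342 gf0.0
```

```bash
cat >> h.py <<'E'
def meas(n=8,c=.006):
    F=[];G=[];Z=R.from_euler('z',YAW).inv()
    for i in range(n):
        r.camera("top");o=r.get_obs();F.append(Z.apply(o["force"]));G.append(Z.apply(o["position"]-HUB)+[0,0,.0188])
    F=np.array(F);g=np.mean(G,0);f=F.mean(0); 
    s=np.sign(f[1]); ky=g[1]+s*c if True else 0   # reaction +y => hand pushed knob to -y, knob at g_y + c
    th=np.arcsin(-ky/.075); kz=.075*np.cos(th)
    # push on knob = -f ; torque about +x = y*Fz - z*Fy
    tau=ky*(-f[2])-kz*(-f[1])
    print("t%.2f"%r.get_obs()["time_s"],"g",g.round(4),"f",f.round(2),"sd",F.std(0).round(2),"th %.3f (%.1f deg)"%(th,np.degrees(th)),"tau %.3f -> F %.2f"%(tau,tau/.075))
E
echo '[[[0, -0.004, 0, 0, 0.034], [0, -0.007, 0, 0, 0.034], [0, -0.010, 0, 0, 0.034], [0, -0.013, 0, 0, 0.034], [0, -0.016, 0, 0, 0.034]]]' | python3 jog.py>/dev/null
python3 -c "
from h import *
st()"
echo '[[[0, -0.003, 0, 0, 0.034], [0, -0.006, 0, 0, 0.034], [0, -0.009, 0, 0, 0.034], [0, -0.0115, 0, 0, 0.034]]]' | python3 jog.py>/dev/null
python3 -c "
from h import *
st();meas()"
```

```text
t2.32 g [ 0.0006 -0.0108  0.0766] f [ 0.8  -6.85  4.2 ] th0.145 w0.0342 gf3.2
 t2.65 g [0.0006 0.0007 0.0765] f [ 0.39 -4.66  3.28] th-0.009 w0.0340 gf2.7
t3.05 g [0.0005 0.0007 0.0763] f [ 0.62 -4.69  3.95] sd [0.36 0.47 0.39] th 0.071 (4.1 deg) tau -0.330 -> F -4.40
```

```bash
python3 - <<'E'
s=open('h.py').read()
s=s.replace("tau=ky*(-f[2])-kz*(-f[1])","yc=ky+s*.011; tau=yc*(-f[2])-kz*(-f[1]); d=th-tau/2.5")
s=s.replace('"tau %.3f -> F %.2f"%(tau,tau/.075))','"tau %.3f drum %.3f Gsin %.3f"%(tau,d,-s*-.28*-1*-1+0 if 0 else -(tau-(.28 if s>0 else -.28))))')
open('h.py','w').write(s)
E
echo '[[[0, -0.003, 0, 0, 0.034], [0, -0.006, 0, 0, 0.034], [0, -0.009, 0.001, 0, 0.034], [0, -0.012, 0.001, 0, 0.034], [0, -0.015, 0.002, 0, 0.034]]]' | python3 jog.py>/dev/null
python3 -c "
from h import *
meas(6)"
echo '[[[0, -0.003, 0.001, 0, 0.034], [0, -0.006, 0.002, 0, 0.034], [0, -0.009, 0.003, 0, 0.034], [0, -0.012, 0.004, 0, 0.034], [0, -0.015, 0.005, 0, 0.034]]]' | python3 jog.py>/dev/null
python3 -c "
from h import *
meas(6)"
```

```text
t3.77 g [0.0002 0.0161 0.0736] f [ 0.97 -3.17  1.99] sd [0.54 0.31 0.61] th -0.135 (-7.7 deg) tau -0.234 drum -0.041 Gsin -0.046
t4.48 g [0.0002 0.0312 0.0688] f [-0.02 -2.62  3.76] sd [0.45 0.56 0.24] th -0.342 (-19.6 deg) tau -0.238 drum -0.247 Gsin -0.042
```

```bash
echo '[[[0, 0.006, -0.008, 0, 0.034], [0, 0.012, -0.011, 0, 0.034], [0, 0.017, -0.012, 0, 0.034], [0, 0.022, -0.013, 0, 0.034], [0, 0.027, -0.013, 0, 0.034]]]' | python3 jog.py>/dev/null
python3 -c "
from h import *
meas(6)"
echo '[[[0, 0.003, 0, 0, 0.034], [0, 0.006, 0, 0, 0.034], [0, 0.009, 0, 0, 0.034], [0, 0.012, 0, 0, 0.034], [0, 0.015, 0, 0, 0.034]]]' | python3 jog.py>/dev/null
python3 -c "
from h import *
meas(6)"
echo '[[[0, 0.003, 0, 0, 0.034], [0, 0.006, 0.001, 0, 0.034], [0, 0.009, 0.002, 0, 0.034], [0, 0.012, 0.003, 0, 0.034], [0, 0.015, 0.004, 0, 0.034]]]' | python3 jog.py>/dev/null
python3 -c "
from h import *
meas(6)"
```

```text
t5.20 g [0.0003 0.0037 0.082 ] f [0.1  4.74 3.83] sd [0.41 0.46 0.31] th -0.130 (-7.5 deg) tau 0.273 drum -0.239 Gsin 0.007
t5.92 g [ 0.0001 -0.0114  0.0817] f [-0.35  3.56  2.18] sd [0.39 0.29 0.64] th 0.072 (4.1 deg) tau 0.254 drum -0.029 Gsin 0.026
t6.63 g [ 0.0001 -0.0265  0.0775] f [0.39 2.09 0.07] sd [0.23 0.48 0.58] th 0.277 (15.9 deg) tau 0.152 drum 0.217 Gsin 0.128
```

The force falls as red goes to +, so the heavy side is near the top, roughly in line with red. I'll turn about 180° in +, the easy way, regrasping knob by knob.

```bash
echo '[[[0, 0.004, 0, 0, 0.034], [0, 0.008, 0.001, 0, 0.034], [0, 0.012, 0.001, 0, 0.034], [0, 0.016, 0.002, 0, 0.034], [0, 0.018, 0.003, 0, 0.034]]]' | python3 jog.py>/dev/null
python3 -c "
from h import *
meas(6)"
echo '[[[0, -0.006, 0, 0, 0.034], [0, -0.006, -0.03, 0, 0.034], [0, -0.006, -0.05, 0, 0.034], [0, -0.006, -0.05, 0, 0.034]]]' | python3 jog.py>/dev/null
python3 -c "
from h import *
st()
c=r.camera('side');cv2.imwrite('pics/s2.png',cv2.resize(c['img'][200:350,200:340,::-1],None,fx=4,fy=4,interpolation=2))"
```

```text
t7.35 g [ 0.0002 -0.0445  0.0748] f [-1.3   2.39 -0.35] sd [0.27 0.75 0.82] th 0.539 (30.9 deg) tau 0.144 drum 0.482 Gsin 0.136
 t7.68 g [ 0.0017 -0.0381  0.1291] f [-0.68 -0.98 -0.32] th0.533 w0.0337 gf0.0
```

View pics/s2.png

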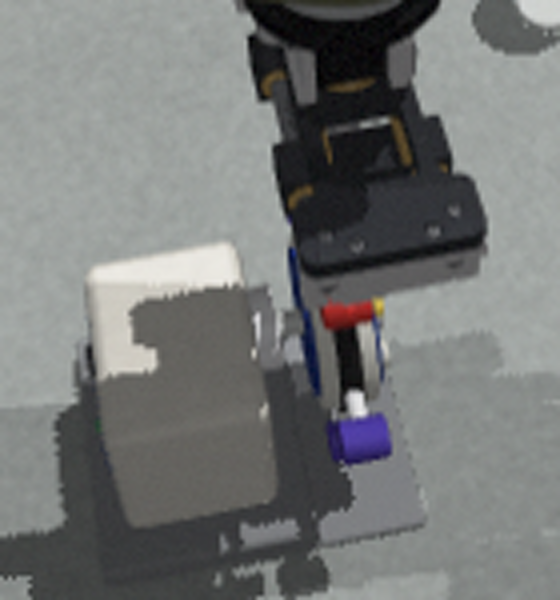

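The red knob is partly hidden at about (287.5,278.5), and the near violet knob is at (290.5,309.8). I'll check these against the model, then go to knob A at -60° from red.

```bash
python3 -c "
from h import *
for d in(.40,.48,.56): print(d,proj('side',knob(HUB,YAW,d+np.pi/3)),np.round([-.075*np.sin(d-np.pi/3),.075*np.cos(d-np.pi/3)],4))"
```

```text
0.4 [[290.6581007  308.15002089]] [0.0452 0.0598]
0.48 [[290.72852611 309.75645179]] [0.0403 0.0633]
0.56 [[290.74585849 311.13301914]] [0.0351 0.0663]
```

```bash
echo '[[[0, -0.04, 0, 0, 0.034], [0, -0.0784, 0, 0, 0.034], [0, -0.0784, 0.02, 0, 0.034], [0, -0.0784, 0.045, 0, 0.034], [0, -0.0784, 0.056, 0, 0.034]]]' | python3 jog.py>/dev/null
python3 -c "
from h import *
st()"
echo '[[[0, 0.005, -0.001, 0, 0.034], [0, 0.010, -0.003, 0, 0.034], [0, 0.015, -0.005, 0, 0.034], [0, 0.020, -0.007, 0, 0.034], [0, 0.025, -0.009, 0, 0.034]]]' | python3 jog.py>/dev/null
python3 -c "
from h import *
meas(5)"
```

```text
t8.15 g [-0.0011  0.0408  0.0653] f [-0.68 -1.3   1.39] th-0.576 w0.0340 gf0.6
t8.82 g [0.0006 0.0145 0.0787] f [0.22 1.6  1.24] sd [0.88 0.47 0.84] th -0.277 (-15.9 deg) tau 0.077 drum -0.307 Gsin 0.203
```

```bash
echo '[[[0, 0.006, -0.003, 0, 0.034], [0, 0.012, -0.005, 0, 0.034], [0, 0.018, -0.006, 0, 0.034], [0, 0.024, -0.006, 0, 0.034], [0, 0.030, -0.005, 0, 0.034]]]' | python3 jog.py>/dev/null
python3 -c "
from h import *
meas(5)"
echo '[[[0, 0.006, 0.001, 0, 0.034], [0, 0.012, 0.003, 0, 0.034], [0, 0.018, 0.004, 0, 0.034], [0, 0.024, 0.006, 0, 0.034], [0, 0.028, 0.007, 0, 0.034]]]' | python3 jog.py>/dev/null
python3 -c "
from h import *
meas(5)"
echo '[[[0, -0.006, 0, 0, 0.034], [0, -0.006, -0.03, 0, 0.034], [0, -0.006, -0.055, 0, 0.034], [0, -0.006, -0.055, 0, 0.034]]]' | python3 jog.py>/dev/null
python3 -c "
from h import *
st()"
```

```text
t9.48 g [ 0.0002 -0.0156  0.0826] f [-0.13  0.2   0.5 ] sd [0.42 0.51 0.46] th 0.128 (7.3 deg) tau 0.014 drum 0.122 Gsin 0.266
t10.15 g [ 0.0001 -0.0433  0.0756] f [0.14 0.16 0.12] sd [0.23 0.6  0.41] th 0.521 (29.9 deg) tau 0.014 drum 0.516 Gsin 0.266
 t10.48 g [ 0.0017 -0.0363  0.1357] f [ 1.18 -0.66  0.98] th0.506 w0.0339 gf0.0
```

```bash
echo '[[[0, -0.04, 0, 0, 0.034], [0, -0.0755, 0, 0, 0.034], [0, -0.0755, 0.02, 0, 0.034], [0, -0.0755, 0.045, 0, 0.034], [0, -0.0755, 0.056, 0, 0.034]]]' | python3 jog.py>/dev/null
python3 -c "
from h import *
st()"
echo '[[[0, 0.005, -0.001, 0, 0.034], [0, 0.010, -0.003, 0, 0.034], [0, 0.015, -0.005, 0, 0.034], [0, 0.020, -0.007, 0, 0.034], [0, 0.025, -0.009, 0, 0.034]]]' | python3 jog.py>/dev/null
python3 -c "
from h import *
meas(5)"
echo '[[[0, 0.006, -0.002, 0, 0.034], [0, 0.012, -0.003, 0, 0.034], [0, 0.018, -0.003, 0, 0.034], [0, 0.024, -0.003, 0, 0.034], [0, 0.030, -0.002, 0, 0.034]]]' | python3 jog.py>/dev/null
python3 -c "
from h import *
meas(5)"
echo '[[[0, 0.006, 0.001, 0, 0.034], [0, 0.012, 0.003, 0, 0.034], [0, 0.018, 0.004, 0, 0.034], [0, 0.024, 0.006, 0, 0.034], [0, 0.028, 0.007, 0, 0.034]]]' | python3 jog.py>/dev/null
python3 -c "
from h import *
meas(5)"
```

```text
t10.90 g [-0.0009  0.0396  0.0719] f [-0.36 -0.73 -0.61] th-0.557 w0.0338 gf0.0
t11.57 g [0.0005 0.013  0.0845] f [0.05 0.17 0.35] sd [0.31 0.36 0.61] th -0.256 (-14.7 deg) tau 0.002 drum -0.257 Gsin 0.278
t12.23 g [ 0.0002 -0.017   0.0856] f [ 0.33  0.38 -0.55] sd [0.71 0.42 0.44] th 0.147 (8.4 deg) tau 0.028 drum 0.136 Gsin 0.252
t12.90 g [ 0.     -0.0447  0.0784] f [-0.1   2.44 -1.36] sd [0.61 0.32 0.44] th 0.542 (31.1 deg) tau 0.119 drum 0.494 Gsin 0.161
```

```bash
echo '[[[0, -0.006, 0, 0, 0.034], [0, -0.006, -0.03, 0, 0.034], [0, -0.006, -0.053, 0, 0.034], [0, -0.006, -0.053, 0, 0.034]]]' | python3 jog.py>/dev/null
echo '[[[0, -0.04, 0, 0, 0.034], [0, -0.078, 0, 0, 0.034], [0, -0.078, 0.02, 0, 0.034], [0, -0.078, 0.045, 0, 0.034], [0, -0.078, 0.056, 0, 0.034]]]' | python3 jog.py>/dev/null
python3 -c "
from h import *
st()"
echo '[[[0, 0.005, -0.001, 0, 0.034], [0, 0.010, -0.003, 0, 0.034], [0, 0.015, -0.005, 0, 0.034], [0, 0.020, -0.007, 0, 0.034], [0, 0.025, -0.008, 0, 0.034]]]' | python3 jog.py>/dev/null
python3 -c "
from h import *
meas(6)"
echo '[[[0, 0.004, -0.001, 0, 0.034], [0, 0.008, -0.002, 0, 0.034], [0, 0.012, -0.002, 0, 0.034], [0, 0.016, -0.002, 0, 0.034], [0, 0.020, -0.002, 0, 0.034]]]' | python3 jog.py>/dev/null
python3 -c "
from h import *
meas(6)"
echo '[[[0, 0.004, 0, 0, 0.034], [0, 0.008, 0.001, 0, 0.034], [0, 0.012, 0.002, 0, 0.034], [0, 0.016, 0.003, 0, 0.034], [0, 0.018, 0.003, 0, 0.034]]]' | python3 jog.py>/dev/null
python3 -c "
from h import *
meas(6)"
```

```text
t13.65 g [-0.0008  0.0405  0.0731] f [ 0.07 -0.4  -0.5 ] th-0.570 w0.0337 gf0.0
t14.37 g [0.0006 0.0142 0.0845] f [0.35 3.23 2.41] sd [0.47 0.46 0.48] th -0.273 (-15.6 deg) tau 0.158 drum -0.336 Gsin 0.122
t15.08 g [ 0.0002 -0.0057  0.0857] f [0.15 2.95 2.09] sd [0.24 0.32 0.92] th -0.004 (-0.2 deg) tau 0.198 drum -0.083 Gsin 0.082
t15.80 g [ 0.0001 -0.0235  0.0825] f [ 0.65  4.13 -0.05] sd [0.48 0.39 0.41] th 0.236 (13.5 deg) tau 0.301 drum 0.115 Gsin -0.021
```

```bash
echo '[[[0, 0.004, 0.001, 0, 0.034], [0, 0.008, 0.002, 0, 0.034], [0, 0.012, 0.003, 0, 0.034], [0, 0.016, 0.005, 0, 0.034]]]' | python3 jog.py>/dev/null
python3 -c "
from h import *
meas(6)"
echo '[[[0, -0.006, 0, 0, 0.034], [0, -0.012, 0, 0, 0.034], [0, -0.018, -0.001, 0, 0.034], [0, -0.022, -0.002, 0, 0.034], [0, -0.026, -0.003, 0, 0.034]]]' | python3 jog.py>/dev/null
python3 -c "
from h import *
meas(6)"
echo '[[[0, -0.004, -0.001, 0, 0.034], [0, -0.008, -0.002, 0, 0.034], [0, -0.012, -0.003, 0, 0.034], [0, -0.015, -0.003, 0, 0.034]]]' | python3 jog.py>/dev/null
python3 -c "
from h import *
meas(6)"
echo '[[[0, -0.004, 0, 0, 0.034], [0, -0.008, 0, 0, 0.034], [0, -0.012, 0.001, 0, 0.034], [0, -0.015, 0.002, 0, 0.034]]]' | python3 jog.py>/dev/null
python3 -c "
from h import *
meas(6)"
echo '[[[0, -0.004, 0, 0, 0.034], [0, -0.008, 0.001, 0, 0.034], [0, -0.012, 0.002, 0, 0.034], [0, -0.015, 0.004, 0, 0.034]]]' | python3 jog.py>/dev/null
python3 -c "
from h import *
meas(6)"
```

```text
t16.43 g [ 0.0002 -0.0397  0.0776] f [0.2  3.87 2.4 ] sd [0.24 0.82 0.31] th 0.465 (26.7 deg) tau 0.314 drum 0.340 Gsin -0.034
t17.15 g [ 0.0003 -0.0133  0.081 ] f [-0.56 -3.    1.63] sd [0.42 0.59 0.45] th 0.260 (14.9 deg) tau -0.168 drum 0.327 Gsin -0.112
t17.78 g [0.0003 0.002  0.0838] f [ 0.74 -3.22  2.37] sd [0.34 0.43 0.33] th 0.053 (3.0 deg) tau -0.205 drum 0.135 Gsin -0.075
t18.42 g [0.0001 0.017  0.0815] f [ 0.6  -3.47  0.79] sd [0.68 0.54 1.01] th -0.148 (-8.5 deg) tau -0.257 drum -0.045 Gsin -0.023
t19.05 g [0.0002 0.032  0.0776] f [ 0.68 -3.88  1.69] sd [0.6  0.59 0.62] th -0.354 (-20.3 deg) tau -0.298 drum -0.235 Gsin 0.018
```

```bash
cat > fit.py <<'E'
import numpy as np
from scipy.optimize import least_squares
p=np.pi/3
D=np.array([(.185,-.286),(-.041,-.234),(-.239,.273),(-.029,.254),(.217,.152),(.482,.144),
(-.307+p,.077),(.122+p,.014),(.516+p,.014),(-.257+2*p,.002),(.136+2*p,.028),(.494+2*p,.119),
(-.336+3*p,.158),(-.083+3*p,.198),(.115+3*p,.301),(.34+3*p,.314),(.327+3*p,-.168),(.135+3*p,-.205),(-.045+3*p,-.257),(-.235+3*p,-.298)])
d,t=D.T;s=np.sign(t)
for nm,fix,sel in(("free",0,d>-9),("last",0,d>2.7),("fixD",1,d>-9)):
    f=lambda v:((.28 if fix else v[0])*s-v[1]*np.sin(d+v[2])-t)[sel]
    o=least_squares(f,[.27,.23,0]);J=o.jac;C=np.linalg.pinv(J.T@J)*(o.fun**2).mean()
    print(nm,o.x,"bottom at M-drum",-o.x[2],"+-",C[2,2]**.5,o.fun.round(3))
E
python3 fit.py
```

```text
free [0.23858723 0.24085763 0.00705123] bottom at M-drum -0.007051230104523794 +- 0.0162529935277242 [ 0.001  0.004  0.021 -0.01   0.033 -0.019 -0.002  0.002 -0.016  0.005
  0.021 -0.006  0.003  0.022 -0.033  0.007  0.008  0.001  0.009  0.005]
last [ 0.24183739  0.25108136 -0.00512226] bottom at M-drum 0.005122257160689834 +- 0.020855727205639364 [-0.     0.022 -0.032  0.01   0.006 -0.004  0.003 -0.004]
fixD [0.27       0.28534288 0.01444743] bottom at M-drum -0.014447428132958871 +- 0.034447261605902106 [-0.051 -0.038  0.071  0.03   0.063  0.     0.008  0.002 -0.019  0.004
  0.029  0.015  0.032  0.062  0.016  0.065 -0.016 -0.033 -0.032 -0.044]
```

The heavy side is at the bottom when the knob opposite red is at the top (drum angle about 0 ± 0.02 from that knob). I'll push the ring to about +0.105 so the drum reaches 0, then back off and check the ring in the images.

```bash
echo '[[[0, 0.010, -0.004, 0, 0.034], [0, 0.020, -0.006, 0, 0.034], [0, 0.026, -0.006, 0, 0.034], [0, 0.030, -0.006, 0, 0.034], [0, 0.034, -0.006, 0, 0.034]]]' | python3 jog.py>/dev/null
echo '[[[0, 0.003, 0, 0, 0.034], [0, 0.006, 0, 0, 0.034], [0, 0.009, 0, 0, 0.034], [0, 0.012, 0, 0, 0.034]]]' | python3 jog.py>/dev/null
python3 -c "
from h import *
meas(6)"
echo '[[[0, -0.005, 0, 0, 0.034], [0, -0.010, 0, 0, 0.034], [0, -0.014, 0, 0, 0.034], [0, -0.014, 0, 0, 0.034]]]' | python3 jog.py>/dev/null
python3 -c "
from h import *
st()
s=r.camera('side')['img'][230:330,215:315,::-1];t=r.camera('top')['img'][205:285,280:360,::-1]
cv2.imwrite('pics/c3.png',np.hstack([cv2.resize(s,(400,400),interpolation=2),cv2.resize(t,(400,400),interpolation=2)]))
for n in('side','top'):print(n,*[(k,proj(n,knob(HUB,YAW,k*np.pi/3))[0].round(1)) for k in(-2,-1,0,1,2)])"
```

```text
t20.10 g [ 0.0002 -0.0144  0.0837] f [0.03 3.67 3.01] sd [0.59 0.36 0.29] th 0.113 (6.5 deg) tau 0.266 drum 0.006 Gsin 0.014
 t20.43 g [0.0001 0.0004 0.0836] f [1.03 0.37 0.2 ] th-0.005 w0.0340 gf0.0
side (-2, array([277.5, 263. ])) (-1, array([276.5, 243.8])) (0, array([282.2, 258.8])) (1, array([289.5, 297. ])) (2, array([289.8, 314.4]))
top (-2, array([295.6, 223.1])) (-1, array([296.9, 218.9])) (0, array([320.8, 222.3])) (1, array([342.1, 229.9])) (2, array([338.5, 233.6]))
```

View pics/c3.png

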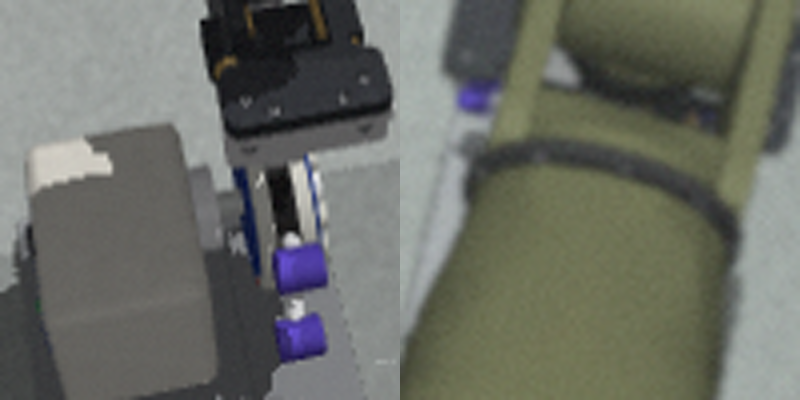

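The side view shows the near violet knobs at (290.3,297.0) and (290.3,314.5), against 297.0 and 314.4 predicted for angle 0, so the released ring and drum sit where I want them. I'll lower slightly and pinch the top knob.

```bash
echo '[[[0, 0, 0.004, 0, 0.034], [0, 0, 0.007, 0, 0.028], [0, 0, 0.007, 0, 0.024], [0, 0, 0.007, 0, 0.018], [0, 0, 0.007, 0, 0.0]]]' | python3 jog.py>/dev/null
echo '[[[0, 0, 0, 0, 0], [0, 0, 0, 0, 0], [0, 0, 0, 0, 0], [0, 0, 0, 0, 0], [0, 0, 0, 0, 0]]]' | python3 jog.py>/dev/null
python3 -c "
from h import *
st()"
echo '[[[0, 0, 0, 0, 0], [0, 0, 0, 0, 0], [0, 0, 0, 0, 0], [0, 0, 0, 0, 0], [0, 0, 0, 0, 0]]]' | python3 jog.py>/dev/null
python3 -c "
from h import *
meas(5);st();s=r.camera('side')['img'][180:330,205:325,::-1];cv2.imwrite('pics/c4.png',cv2.resize(s,None,fx=4,fy=4,interpolation=2))"
```

```text
t21.37 g [ 0.     -0.0003  0.0764] f [-0.24 -0.84 -7.78] th0.004 w0.0211 gf30.0
t22.03 g [ 0.     -0.0003  0.0765] f [ -0.22  -0.69 -13.08] sd [0.26 0.51 0.3 ] th 0.084 (4.8 deg) tau -0.278 drum 0.195 Gsin -0.002
 t22.03 g [ 0.     -0.0003  0.0765] f [ -0.52  -1.04 -13.33] th0.004 w0.0211 gf30.0
```

View pics/c4.png

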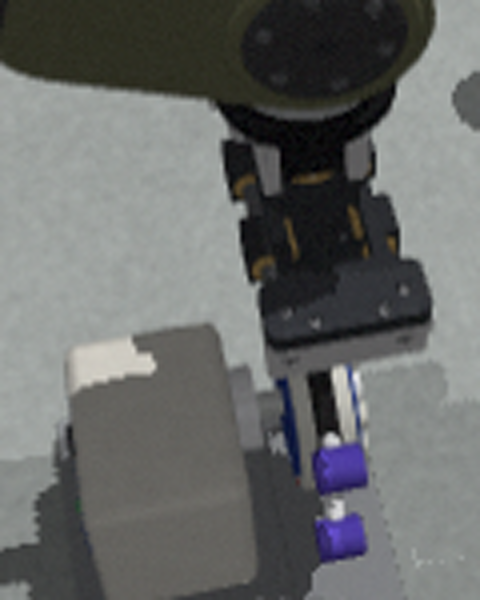

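The hand is closed on the top knob. The near violet knobs are at (290,297) and (290,314.5), unchanged. The downward pull of 13 N on the tool has grown, so I'll ease it a little and check that it is steady.

```bash
echo '[[[0, 0, 0.0005, 0, 0], [0, 0, 0.001, 0, 0], [0, 0, 0.001, 0, 0], [0, 0, 0.001, 0, 0]]]' | python3 jog.py>/dev/null
python3 -c "
from h import *
meas(3);meas(3);meas(10);st()"
```

```text
t22.57 g [ 0.0003 -0.0003  0.0764] f [-5.65 -0.95 -2.05] sd [0.25 0.16 0.28] th 0.084 (4.8 deg) tau -0.106 drum 0.127 Gsin -0.174
t22.72 g [ 0.0003 -0.0003  0.0764] f [-5.24  0.2  -2.06] sd [0.23 0.47 0.74] th -0.076 (-4.4 deg) tau 0.049 drum -0.096 Gsin 0.231
t23.22 g [ 0.0003 -0.0003  0.0764] f [-5.26 -0.3  -1.74] sd [0.48 0.47 0.38] th 0.084 (4.8 deg) tau -0.053 drum 0.105 Gsin -0.227
 t23.22 g [ 0.0003 -0.0003  0.0764] f [-5.42  0.02 -1.49] th0.004 w0.0212 gf30.0
```

It's steady: 30 N grip, tangential force near zero, ring at about 0.

```bash
python3 -c "
from rig import r
print(r.job_done())"
```

```text
the job is handed in; nothing more can be done
None
```

I handed the job in at 23 s: by feel, the heavy side (the red knob's side) is at the bottom to about ±0.02 rad, and the gripper is closed at 30 N on the violet knob at the top, holding the wheel still.

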